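# Feed the top base plate from the stack into the drill jig

### The job

Slide the top steel plate sideways off the stack, without lifting it, straight into the drill jig beside it: between the guide rails, under the blue bush plate and fully home, square against the red end stop, then bed it there with a steady push of about 12 newtons. Use a light hand: never lean on the plates with more than 30 newtons nor ram the stop. Leave the plates below lying as they are, and everything else on the bench too.

Things in the scene. Friction and masses are not known exactly. Their poses are not given: they have to be found in the camera images.
- plate_a_mid (a point): centre (half-way up) of the top plate: gold zinc-plated steel, 100 x 140 x 4 mm, about 0.4 kg; y is its long way, +y towards the jig. Too wide to grip across. Move it by fingertips pressed on its top face and dragged along (they hold it better than plate slides on plate or jig, friction about 0.15 to 0.2; 8 to 12 N of pressure drags it), or by pushing its 4 mm edge
- plate_a_lead (a point): middle of the top plate's leading edge (the end facing the jig), half-way up; 70 mm along +y from the plate's centre
- plate_b_mid (a point): centre, half-way up, of the second plate, the same size, directly under the top one. The plates lie loose on one another, a few mm and a degree or so out of line; the top plate's underside is 12 mm over the bench, its top face 16 mm
- plate_b_corner (a point): corner of the second plate (its +x, +y corner), half-way up
- plate_c_mid (a point): centre, half-way up, of the third plate, the same size
- plate_d_mid (a point): centre, half-way up, of the bottom plate, the same size, lying on the bench
- mouth (a point): middle of the jig's entry edge, at the height of its bed (10 mm over the bench, so 2 mm lower than the top plate's underside on the stack). +y points along the jig from entry to stop, x across it. The stack lies before this edge, 20 to 38 mm off
- stop_face (a point): middle of the working face of the rigid red end stop, 2 mm over the bed (half a plate's thickness); 165 mm past the entry edge, +y pointing on away from the entry. A home plate's leading edge lies on this point, and its rear edge is then 25 mm past the entry edge
- jig: drill jig fixed to the bench, bed 150 x 185 x 10 mm; origin at bench height, 95 mm past the entry edge. Two rails 8 mm high over the bed, 106 mm apart inside, with flared mouths (about 125 mm wide at the tips) over the first 35 mm. Bush plate: a blue bridge over the rails, underside 14 mm and top 22 mm over the bed, from 125 to 171 mm past the entry edge
- stop: the red end stop, a bar 104 x 12 x 14 mm across the jig's far end; origin under the middle of its working face, on the bed
- plate_a: the top plate; origin at the centre of its underside
- plate_b: the second plate; origin at the centre of its underside
- solder: bystander: blue solder reel, 62 mm across, 42 mm high; origin under its centre
- flux: bystander: white flux bottle, 44 mm across, 85 mm high; origin under its centre
- can: bystander: steel-cased choke, 56 x 85 x 48 mm; origin under its centre
Things that resemble listed ones, but are neither listed nor needed, are in the scene too. Leave any pink or turquoise look-alike of the plate_a alone.

How it is judged:
On the way, in this order (a step that is already met when the one before it is completed fails the run):
1. the top plate has been slid right off the stack into the jig's mouth, those below undisturbed (y of plate_a_lead in the frame of stop_face above -0.045 m and x of plate_a_lead in the frame of stop_face between -0.012 and 0.012 m and distance of each of plate_b_mid, plate_c_mid, plate_d_mid from where it was at the start of the episode below 0.006 m and distance of plate_b_corner from where it was at the start of the episode below 0.008 m), for 0.1 s.
2. the plate is pushed against the end stop with a definite push (over 8 N) (contact force between plate_a and stop above 8 N and y of plate_a_lead in the frame of stop_face above -0.003 m), for 0.2 s.
At the end, for the whole second after the job is handed in: The top plate lies flat on the jig's bed at rest, its leading edge within 2 mm of the stop's face, within 4 mm of the jig's middle line, square to 0.02 rad; each plate of the stack is within 6 mm of where it lay (the second one's corner within 8 mm) (y of plate_a_lead in the frame of stop_face between -0.002 and 0.002 m and x of plate_a_lead in the frame of stop_face between -0.004 and 0.004 m and z of plate_a_lead in the frame of stop_face between -0.002 and 0.002 m and angle between the y axis of plate_a_mid and the y axis of stop_face, either way round below 0.02 rad and angle between plate_a_mid's own z axis and vertical below 0.02 rad and linear speed of plate_a below 0.01 m/s and distance of each of plate_b_mid, plate_c_mid, plate_d_mid from where it was at the start of the episode below 0.006 m and distance of plate_b_corner from where it was at the start of the episode below 0.008 m); the robot touches nothing.
It fails at once if the top plate is pressed on the stack with more than 30 N, or on the jig with more than 40 N (contact force between plate_a and plate_b above 30 N or contact force between plate_a and jig above 40 N).
It fails at once if the plate is rammed against the end stop with more than 18 N (contact force between plate_a and stop above 18 N).
It fails at once if the top plate is lifted (height (world z) of plate_a_mid above 0.028 m).
It fails at once if a plate of the stack below is shifted (distance of any of plate_b_mid, plate_c_mid, plate_d_mid from where it was at the start of the episode above 0.01 m).
It fails at once if a bystander is moved (distance of any of solder, flux, can from where it was at the start of the episode above 0.02 m or angle between any of solder, flux, can's own z axis and vertical above 0.3 rad).
It also fails if it takes over 70 s, if anything falls off the work surface, if the arm or the gripper's body presses on something with over 40 N, if the wrist force passes 120 N, or if a joint passes its speed limit or range.

### The arm

A 6-joint arm with a two-finger parallel gripper is mounted at the origin on the work surface. World frame = base frame: x ahead of the robot, y to its left, z up, the work surface at z = 0. Lengths are in m, angles in rad, forces in N, time in s.
With the tool pointing down it reaches from about 0.375 to 0.975 m from the base axis. Payload 3.8 kg.
Tool frame: the origin (TCP) lies between the finger pads; the fingertips stand 8 mm ahead of it and the grasp point (between the pads) lies 11 mm behind it; z points along the fingers, y is the line along which they close (so a half turn about z gives the same grasp; the last joint's range is limited). The gripper opens to 85 mm and grips with 20 to 120 N. Pads are 22 mm wide; open, the fingers measure 114 mm over their backs; the gripper's body (76 mm by 85 mm) begins 54 mm behind the grasp point. The pads swing forward as they close: fully open they stand 13 mm farther back than shut.
Start: joints at [1.248, 0.264, 1.604, -0, 1.274, -0.037], TCP at [0.19, 0.648, 0.239] pointing down, gripper open.
Joint ranges: [-2.63, 2.63], [-0.94, 2.18], [0.31, 2.57], [-1.31, 4.45], [0, 2.66], [-2.55, 2.55]. Speed limits (rad/s): [2.57, 2.57, 3.14, 3.14, 3.14, 3.14].

### API

Orientations are given as a rotation vector (axis times angle).
In Python, from workcell import env gives the robot as it stands.
- The arm moves only by the tool play_rows, never from a script. Its argument "commands" is a list of rows, each a list of 3 entries, a list of its own where there are three numbers: the shift along the tool's x, y, z in mm, then the turn about the tool's z in degrees, then the gripper's target within -1 to 1 (fully open at 1, half-way at 0, shut at -1). In form: [[[x, y, z], turn, hand], ...]. A call has 1 to 5 rows; each row is the pose to reach, as a shift and turn from the pose commanded when the call began, along the tool's axes at that moment; what a row does not reach only later rows make up. A row lasts 1/12 s, in which the tool goes at most 41.7 mm and 7.16 degrees, less where a joint would pass 70% of its speed; a pose out of reach is approached as far as the arm can. A call with a gripper value outside its range is refused whole. The fingers move at their own pace and stop on an object; the grip force is fixed at half the most. Time passes only in rows, so rows that repeat a pose let the fingers close. It gives the time, the measured TCP pose, the force, the opening and the grip force at its end, in the units of the state.
- env.read_state(): the state, without advancing time (a new reading comes with each control period).
- env.get_image(name): name is "scene" or "side" or "wrist"; returns (picture, depth): 384x512x3 uint8, red, green, blue; 384x512 float32, m along the optical axis (not along the pixel's ray), 0 where there is no reading.
- env.camera_info(name): a dict with "vertical_fov" (degrees; the focal length in pixels is half the picture's height over the tangent of half this angle, whatever the lens; pixels are square), "cx", "cy" (the principal point, pixels), "origin" and "attitude" of the camera in the world; the wrist camera has in their place "hand_eye" (4x4, takes a point from camera to tool coordinates, whose origin is the TCP and whose axes are the flange's). Camera axes: x right, y down, z forward; pixel columns grow to the right and rows downward; lengths in m; the calibration is good to about 2 mm. A picture is of the moment at which its call begins: read the wrist's pose just before it. camera_info takes no time and is no camera call.
- env.hand_in(): hands the job in; it is judged then, once.
The state is a dict: "time_s": time; "qpos": joint angles; "dq": joint speeds; "joint_torque": joint torques, N m; "position": TCP position; "tcp_rot": TCP orientation; "contact_force": force on the tool from outside, world axes, zero at the start; "moment": the same for the moment, N m; "gripper_width": opening from 0.0 (shut) to 1.0 (fully open); "finger_force": force on a finger pad.
Only numpy, scipy, OpenCV 4.12 (cv2) and the standard library are available. Lean on these libraries where they do the work, as an engineer would, in place of code of your own. Each camera call takes 0.05 s, during which the arm holds its last target. There are 200 camera calls.

## Working session

There is one attempt and no reset: what is moved stays moved. The work goes in short steps, Python scripts to look and compute and a tool call to move; the robot and the scene stay as the last step left them, time stands still between calls to the robot, and variables do not carry over. Pictures are saved under pics/ and viewed, at most 13 in all, crops included, and the job is handed in when it is done.

Besides the shell and the picture viewer there is one more tool, called after "Emit:" by a JSON object that holds its "api" and its "payload". play_rows: Moves the arm, as the interface text tells. Its arguments: {"type":"object","properties":{"commands":{"type":"array","items":{"type":"array"}}},"required":["commands"]}

```bash
mkdir -p pics; ls
cat > h.py <<'E'
import numpy as np, cv2
from scipy.spatial.transform import Rotation as R
from workcell import env
def cam(n):
    c=env.camera_info(n); s=env.read_state()
    im,d=env.get_image(n)
    f=im.shape[0]/2/np.tan(np.radians(c["vertical_fov"])/2)
    if n=="wrist":
        T=np.eye(4);T[:3,:3]=R.from_rotvec(s["tcp_rot"]).as_matrix();T[:3,3]=s["position"]
        M=T@np.array(c["hand_eye"])
    else:
        M=np.eye(4);a=np.array(c["attitude"]);M[:3,:3]=a if a.shape==(3,3) else R.from_rotvec(a).as_matrix();M[:3,3]=c["origin"]
    return im,d,f,c["cx"],c["cy"],M
def onplane(C,uv,z):
    im,d,f,cx,cy,M=C; uv=np.atleast_2d(np.array(uv,float))
    r=np.c_[(uv[:,0]-cx)/f,(uv[:,1]-cy)/f,np.ones(len(uv))]@M[:3,:3].T
    return M[:3,3]+r*((z-M[2,3])/r[:,2])[:,None]
def cloud(C):
    im,d,f,cx,cy,M=C; v,u=np.mgrid[:d.shape[0],:d.shape[1]]
    return np.dstack([(u-cx)/f*d,(v-cy)/f*d,d])@M[:3,:3].T+M[:3,3]
def save(C,n): cv2.imwrite("pics/"+n,cv2.cvtColor(C[0],cv2.COLOR_RGB2BGR))
E
python3 - <<'E'
from h import *
print(env.read_state())
for n in("scene","side","wrist"):
    print(env.camera_info(n)); C=cam(n); save(C,n+"0.png")
    np.savez(n+"0.npz",im=C[0],d=C[1],k=C[2:5],M=C[5])
E
```

```text
pics
{'time_s': 0.0, 'qpos': array([ 1.24807930e+00,  2.64774255e-01,  1.60540517e+00, -6.95256615e-06,
        1.27368856e+00, -3.68881733e-02]), 'dq': array([ 0.00027592, -0.00126882, -0.00017067,  0.00092633,  0.00054846,
       -0.00176764]), 'joint_torque': array([ 9.56740660e-04, -5.15123820e+01, -3.67306387e+01,  1.76112517e-04,
        1.30107970e-02,  1.22873551e-06]), 'position': array([0.19008421, 0.6469268 , 0.23793096]), 'tcp_rot': array([-0.44739163, -3.10916666,  0.00351787]), 'contact_force': array([-0.0744564 , -0.29719348,  0.57090493]), 'moment': array([-0.00626781,  0.02200865, -0.01996159]), 'finger_force': 0.0, 'gripper_width': 1.0010529262291148}
{'vertical_fov': 48.57719208024186, 'cx': 256.96280732762983, 'cy': 196.10486050536684, 'origin': array([1.12462088, 0.36106251, 1.1159721 ]), 'attitude': array([-1.20100576, -2.50337521,  0.77931002])}
{'vertical_fov': 47.73755436363694, 'cx': 256.88286715869236, 'cy': 182.9271748738024, 'origin': array([ 0.50927392, -0.95831437,  0.62613835]), 'attitude': array([-2.15453867,  0.09837866, -0.04012718])}
{'vertical_fov': 64.70492402135996, 'cx': 258.3042366266809, 'cy': 194.72089205388767, 'hand_eye': array([[-4.26927456e-04, -9.62861690e-01, -2.69994783e-01,
         6.89014191e-02],
       [ 9.99999588e-01, -1.94822338e-04, -8.86462737e-04,
        -2.86659030e-04],
       [ 8.00939995e-04, -2.69995050e-01,  9.62861377e-01,
        -1.34284864e-01],
       [ 0.00000000e+00,  0.00000000e+00,  0.00000000e+00,
         1.00000000e+00]])}
```

View pics/scene0.png

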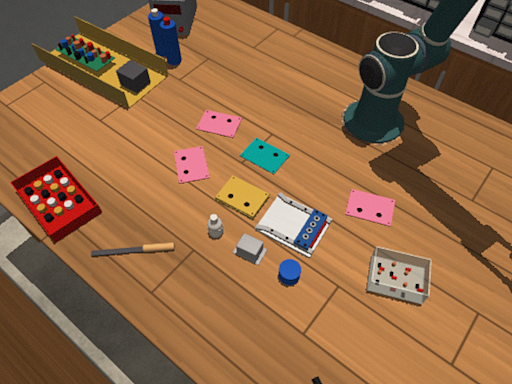

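View pics/side0.png

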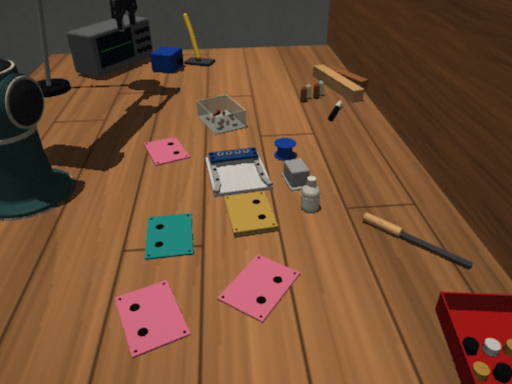

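The gold stack is at (242,196) in the scene view and (251,213) in the side view. The jig is next to it at (295,223), with the blue bush plate and red stop near (318,232). Look-alikes are pink at (220,122), (191,163) and (370,206), and turquoise at (265,155). By the description I choose the gold one.

```bash
cat > m.py <<'E'
from h import *
def ld(n):
    z=np.load(n+"0.npz"); return (z["im"],z["d"],*z["k"],z["M"])
def mask(im,lo,hi,box=None):
    h=cv2.cvtColor(im,cv2.COLOR_RGB2HSV); m=cv2.inRange(h,lo,hi)
    if box is not None:
        b=np.zeros_like(m);b[box[1]:box[3],box[0]:box[2]]=1;m*=b
    return m
E
python3 - <<'E'
from m import *
for n,gb,jb in (("scene",(205,165,280,225),(255,185,335,260)),("side",(215,185,285,240),(195,140,280,195))):
    C=ld(n); m=mask(C[0],(20,130,110),(32,255,255),gb)
    P=cloud(C)
    ys,xs=np.nonzero(m); w=onplane(C,np.c_[xs,ys],.016)
    print(n,len(xs),"z",np.percentile(P[m>0][:,2],[5,50,95]))
    r=cv2.minAreaRect((w[:,:2]*1000).astype(np.float32)); print(r)
    for nm,lo,hi in(("blue",(100,120,60),(125,255,255)),("red",(0,150,80),(6,255,255))):
        mm=mask(C[0],lo,hi,jb); q=P[mm>0]; print(nm,len(q),np.median(q,0),cv2.minAreaRect((q[:,:2]*1000).astype(np.float32)))
    x0,y0,x1,y1=min(gb[0],jb[0]),min(gb[1],jb[1]),max(gb[2],jb[2]),max(gb[3],jb[3])
    cv2.imwrite(f"pics/{n}c.png",cv2.resize(C[0][y0-5:y1+5,x0-5:x1+5,::-1],None,fx=5,fy=5,interpolation=cv2.INTER_CUBIC))
E
```

```text
scene 1168 z [0.01012319 0.01433292 0.0182613 ]
((563.891357421875, -151.1188201904297), (108.19778442382812, 140.89263916015625), 7.2177734375)
blue 426 [0.53575723 0.09123706 0.03034437] ((801.5882568359375, 194.37843322753906), (723.4685668945312, 71.60580444335938), 21.641145706176758)
red 52 [0.53057529 0.11387194 0.02231209] ((526.76220703125, 112.76300048828125), (102.32861328125, 5.596752166748047), 7.999273300170898)
side 1447 z [0.0151049  0.01707689 0.01897584]
((555.77490234375, -154.34976196289062), (97.57989501953125, 139.57261657714844), 7.1609015464782715)
blue 293 [0.54372257 0.07832981 0.03324913] ((490.31884765625, -398.892333984375), (1102.614990234375, 193.6221160888672), 81.98088836669922)
red 0 [nan nan nan] ((0.0, 0.0), (0.0, 0.0), 0.0)
  return _methods._mean(a, axis=axis, dtype=dtype,
  ret = um.true_divide(
```

View pics/scenec.png

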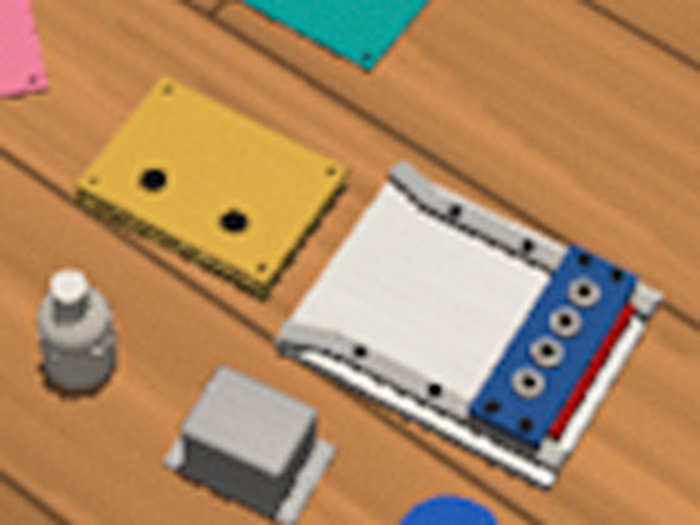

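Emit:
{"api": "play_rows", "payload": {"commands": [[[-30,-29,0],0,1],[[-60,-58,0],0,1],[[-90,-87,0],0,1],[[-120,-116,0],0,1],[[-127,-124,0],0,1]]}}

```text
time_s: 0.57
position: [0.2791, 0.4881, 0.2386]
tcp_rot: [0.451, 3.108, -0.005]
contact_force: [-0.2, 0.5, -0.0]
gripper_width: 1.0
finger_force: 0.0
```

Emit:
{"api": "play_rows", "payload": {"commands": [[[-30,-29,0],0,1],[[-60,-58,0],0,1],[[-90,-87,0],0,1],[[-120,-116,0],0,1],[[-127,-124,0],0,1]]}}

```text
time_s: 0.98
position: [0.3659, 0.334, 0.2391]
tcp_rot: [0.452, 3.108, -0.003]
contact_force: [0.3, 1.0, 0.1]
gripper_width: 0.998
finger_force: 0.0
```

Emit:
{"api": "play_rows", "payload": {"commands": [[[-30,-29,0],0,1],[[-60,-58,0],0,1],[[-90,-87,0],0,1],[[-120,-116,0],0,1],[[-127,-124,0],0,1]]}}

```text
time_s: 1.4
position: [0.4531, 0.1796, 0.2394]
tcp_rot: [0.453, 3.107, -0.002]
contact_force: [0.2, -0.4, 0.4]
gripper_width: 0.996
finger_force: 0.0
```

Emit:
{"api": "play_rows", "payload": {"commands": [[[-30,-29,0],0,1],[[-60,-58,0],0,1],[[-90,-87,0],0,1],[[-120,-116,0],0,1],[[-127,-124,0],0,1]]}}

```text
time_s: 1.82
position: [0.5404, 0.0248, 0.2393]
tcp_rot: [0.452, 3.107, -0.002]
contact_force: [0.4, -0.5, 0.6]
gripper_width: 1.0
finger_force: 0.0
```

Emit:
{"api": "play_rows", "payload": {"commands": [[[0,0,0],7,0],[[0,0,0],14,0],[[0,0,0],21,0],[[0,0,0],28,0],[[0,0,0],33,0]]}}

```text
time_s: 2.23
position: [0.5377, 0.0297, 0.2389]
tcp_rot: [-1.32, -2.85, -0.001]
contact_force: [0.5, 0.5, 1.0]
gripper_width: 0.5
finger_force: 0.0
```

Emit:
{"api": "play_rows", "payload": {"commands": [[[0,0,0],7,0],[[0,0,0],14,0],[[0,0,0],21,0],[[0,0,0],28,0],[[0,0,0],33,0]]}}

```text
time_s: 2.65
position: [0.5376, 0.0299, 0.239]
tcp_rot: [-2.074, -2.358, -0.0]
contact_force: [-0.4, -0.1, -0.6]
gripper_width: 0.497
finger_force: 0.0
```

Emit:
{"api": "play_rows", "payload": {"commands": [[[0,0,0],0,0],[[0,0,0],0,0],[[0,0,0],0,0]]}}

```text
time_s: 2.9
position: [0.5378, 0.0292, 0.2391]
tcp_rot: [-2.065, -2.367, -0.0]
contact_force: [-0.5, 0.2, -0.1]
gripper_width: 0.498
finger_force: 0.0
```

Run:
```python
from m import *
C=cam("wrist"); save(C,"w1.png"); n="wrist"
np.savez(n+"0.npz",im=C[0],d=C[1],k=C[2:5],M=C[5])
```

```text
(no output)
```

View pics/w1.png

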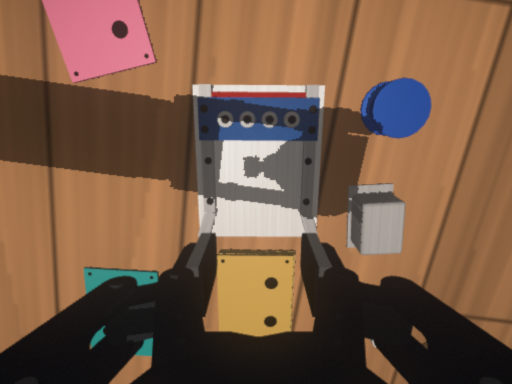

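The wrist view shows the gold plate's leading edge at row 254, with the lower plates peeking out at row 250. The jig entry is at row 237, the blue bridge spans rows 97–140, and the red stop is at row 95 (columns 212–306). Next I measure these.

```bash
cat > jig.py <<'E'
from m import *
def rect(P):
    (c,(w,h),a)=cv2.minAreaRect((P[:,:2]*1000).astype(np.float32)); return np.round(c,1),round(w,1),round(h,1),round(a,2)
def line(C,pts,z):
    w=onplane(C,pts,z)[:,:2]*1000; vx,vy,x,y=cv2.fitLine(w.astype(np.float32),cv2.DIST_HUBER,0,.01,.01).ravel()
    return round(np.degrees(np.arctan(vy/vx)) if abs(vx)>abs(vy) else 90+np.degrees(np.arctan(-vx/vy))-0,2),np.round([x,y],1)
E
python3 - <<'E'
from jig import *
C=ld("wrist"); im=C[0]; P=cloud(C)
print(R.from_rotvec(env.read_state()["tcp_rot"]).as_matrix().round(3))
mb=mask(im,(100,100,40),(125,255,255),(190,90,335,145)); mr=mask(im,(0,150,60),(8,255,255),(190,85,335,105))
for nm,m,z in(("blue",mb,.032),("red",mr,.024)):
    ys,xs=np.nonzero(m); print(nm,len(xs),P[m>0][:,2].mean(),rect(onplane(C,np.c_[xs,ys],z)))
g=mask(im,(18,110,100),(34,255,255),(205,240,310,345))
h=cv2.cvtColor(im,cv2.COLOR_RGB2GRAY).astype(int)
cols=np.arange(225,290)
# gold leading edge: first saturated bright run
top=[(c,np.nonzero(g[:,c])[0].min()) for c in cols]; print("lead raw rows",sorted(set(t[1] for t in top)))
for r in range(230,262,1): print(r,im[r,245],end=" ")
print()
ent=[(c,r) for c in cols for r in [230+np.argmin(np.diff(h[230:246,c]))+.5]]
print("entry",line(C,ent,.010))
le=[(c,246+np.argmax(np.diff(h[246:264,c]*1))+.5) for c in cols]; print(le[::8]); print("lead",line(C,le,.016))
for r in (265,275,285,295): 
    x=np.nonzero(g[r])[0]; print(r,x.min(),x.max(), onplane(C,[[x.min()-.5,r],[x.max()+.5,r]],.016)[:,:2].round(4).tolist())
for r in (165,185): print(r,[int(v) for v in h[r,185:335]])
E
```

```text
[[-0.135  0.991 -0.   ]
 [ 0.991  0.135  0.   ]
 [ 0.    -0.    -1.   ]]
blue 2215 0.03250655887531164 (array([529. ,  86.5]), 129.5, 44.6, 7.75)
red 317 0.02798990639064174 (array([525.3, 112.7]), 100.9, 3.7, 7.11)
lead raw rows [np.int64(250), np.int64(251), np.int64(253), np.int64(254), np.int64(255)]
230 [220 211 202] 231 [220 211 202] 232 [220 211 201] 233 [220 210 201] 234 [219 210 201] 235 [218 205 195] 236 [201 168 144] 237 [188 139 102] 238 [185 132  91] 239 [184 132  90] 240 [184 132  89] 241 [184 131  89] 242 [184 131  89] 243 [184 131  89] 244 [184 131  89] 245 [184 131  90] 246 [183 130  88] 247 [183 131  89] 248 [178 127  86] 249 [125  92  63] 250 [89 71 49] 251 [89 72 47] 252 [90 74 48] 253 [111  91  56] 254 [106  85  52] 255 [141 112  63] 256 [192 151  83] 257 [205 162  88] 258 [206 163  89] 259 [207 163  88] 260 [205 162  87] 261 [206 162  87] 
entry (np.float32(6.49), array([553.5, -58.9], dtype=float32))
[(np.int64(225), np.float64(254.5)), (np.int64(233), np.float64(255.5)), (np.int64(241), np.float64(255.5)), (np.int64(249), np.float64(255.5)), (np.int64(257), np
[... 1073 characters left out ...]
 65, 66, 65, 64, 65, 64]
185 [46, 47, 51, 56, 62, 65, 67, 65, 67, 67, 66, 69, 82, 99, 100, 97, 97, 94, 83, 81, 80, 80, 79, 80, 80, 82, 81, 81, 81, 78, 88, 99, 100, 101, 100, 100, 100, 101, 101, 102, 102, 103, 103, 101, 100, 101, 103, 104, 103, 102, 101, 104, 118, 147, 151, 151, 150, 152, 171, 211, 219, 219, 218, 219, 217, 216, 216, 220, 221, 220, 219, 219, 220, 220, 220, 221, 220, 219, 218, 219, 220, 218, 218, 219, 220, 220, 220, 217, 219, 220, 219, 216, 214, 211, 183, 113, 99, 100, 100, 99, 100, 99, 98, 98, 99, 100, 100, 99, 98, 99, 100, 98, 97, 98, 98, 93, 79, 77, 81, 79, 77, 77, 77, 77, 77, 78, 77, 79, 87, 98, 99, 99, 99, 91, 57, 45, 45, 50, 57, 62, 65, 66, 65, 66, 65, 65, 65, 64, 64, 65]
```

Emit:
{"api": "play_rows", "payload": {"commands": [[[-38,-1,0],0.5,0],[[-76,-2,0],0.5,0],[[-114,-3,0],0.5,0],[[-152,-4,0],0.5,0],[[-188,-5,0],0.5,0]]}}

```text
time_s: 3.37
position: [0.5579, -0.1601, 0.2394]
tcp_rot: [2.077, 2.356, 0.0]
contact_force: [0.7, 0.7, -0.1]
gripper_width: 0.501
finger_force: 0.0
```

Emit:
{"api": "play_rows", "payload": {"commands": [[[0,0,35],0,0],[[0,0,70],0,0],[[0,0,105],0,0],[[0,0,140],0,0],[[0,0,165],0,0]]}}

```text
time_s: 3.78
position: [0.5561, -0.1581, 0.071]
tcp_rot: [-2.076, -2.353, 0.002]
contact_force: [-0.4, -0.4, -0.3]
gripper_width: 0.498
finger_force: 0.0
```

Emit:
{"api": "play_rows", "payload": {"commands": [[[0,0,10],0,0],[[0,0,20],0,0],[[0,0,30],0,0],[[0,0,35],0,0],[[0,0,35],0,0]]}}

```text
time_s: 4.2
position: [0.5582, -0.1585, 0.0393]
tcp_rot: [2.079, 2.355, 0.0]
contact_force: [0.4, 0.7, 0.6]
gripper_width: 0.502
finger_force: 0.0
```

Run:
```python
from m import *
print(env.read_state()["position"],R.from_rotvec(env.read_state()["tcp_rot"]).as_matrix().round(4)[:2,0])
A=cam("side"); B=cam("wrist")
a=cv2.resize(A[0][130:245,180:310],(520,460),interpolation=cv2.INTER_CUBIC)
cv2.imwrite("pics/s2.png",np.hstack([a[:300+160],cv2.resize(B[0],(280,460))])[:,:,::-1])
```

```text
[ 0.55816209 -0.15847701  0.03930432] [-0.1243  0.9922]
```

View pics/s2.png

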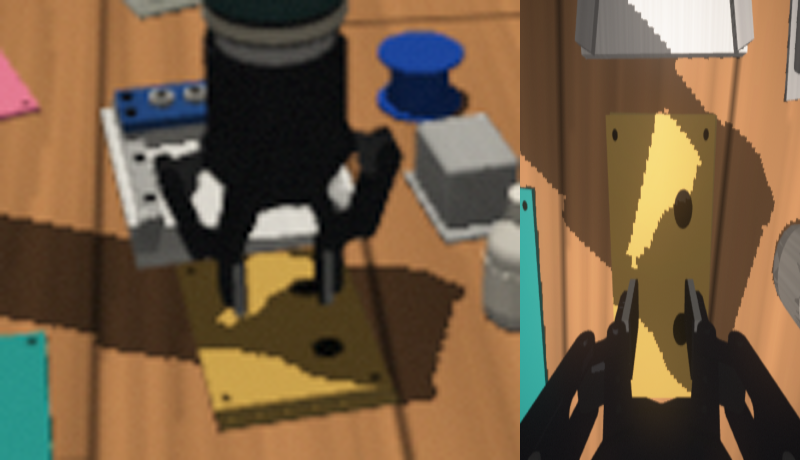

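Both tips hang over the gold plate near its middle, between the two large holes at (310,287) and (328,347) in the side crop. The jig mouth is straight ahead. I lower now.

Emit:
{"api": "play_rows", "payload": {"commands": [[[0,0,3],0,0],[[0,0,6],0,0],[[0,0,9],0,0],[[0,0,11],0,0],[[0,0,12],0,0]]}}

```text
time_s: 4.72
position: [0.5576, -0.1584, 0.0269]
tcp_rot: [-2.079, -2.355, 0.0]
contact_force: [-0.9, 0.1, -0.2]
gripper_width: 0.502
finger_force: 0.0
```

Emit:
{"api": "play_rows", "payload": {"commands": [[[0,0,0.5],0,0],[[0,0,1],0,0],[[0,0,1.5],0,0],[[0,0,2],0,0],[[0,0,2],0,0]]}}

```text
time_s: 5.13
position: [0.5579, -0.1585, 0.0253]
tcp_rot: [2.079, 2.355, 0.0]
contact_force: [-0.9, -0.0, 0.3]
gripper_width: 0.497
finger_force: 0.0
```

Emit:
{"api": "play_rows", "payload": {"commands": [[[0,0,0.5],0,0],[[0,0,1],0,0],[[0,0,1.5],0,0],[[0,0,2],0,0],[[0,0,2],0,0]]}}

```text
time_s: 5.55
position: [0.5577, -0.1585, 0.0231]
tcp_rot: [-2.079, -2.355, 0.0]
contact_force: [-0.8, 0.0, 0.4]
gripper_width: 0.5
finger_force: 0.0
```

Emit:
{"api": "play_rows", "payload": {"commands": [[[0,0,0.5],0,0],[[0,0,1],0,0],[[0,0,1.5],0,0],[[0,0,1.5],0,0]]}}

```text
time_s: 5.88
position: [0.558, -0.1586, 0.0222]
tcp_rot: [2.079, 2.355, 0.0]
contact_force: [-1.3, 0.8, 4.3]
gripper_width: 0.499
finger_force: 1.7
```

Emit:
{"api": "play_rows", "payload": {"commands": [[[0,0,0.5],0,0],[[0,0,1],0,0],[[0,0,1],0,0]]}}

```text
time_s: 6.13
position: [0.5587, -0.1588, 0.0222]
tcp_rot: [2.078, 2.354, 0.001]
contact_force: [-1.9, 0.2, 7.3]
gripper_width: 0.504
finger_force: 4.2
```

Emit:
{"api": "play_rows", "payload": {"commands": [[[0,0,0.5],0,0],[[0,0,1],0,0],[[0,0,1],0,0]]}}

```text
time_s: 6.38
position: [0.5593, -0.159, 0.0221]
tcp_rot: [2.077, 2.353, 0.001]
contact_force: [-3.0, 0.7, 12.9]
gripper_width: 0.504
finger_force: 6.4
```

Emit:
{"api": "play_rows", "payload": {"commands": [[[1,0,-0.4],0,0],[[3,0,-0.4],0,0],[[6,0,-0.4],0,0],[[10,0.2,-0.4],0,0],[[14,0.3,-0.4],0,0]]}}

```text
time_s: 6.8
position: [0.5587, -0.1458, 0.0222]
tcp_rot: [2.076, 2.352, 0.002]
contact_force: [0.5, -2.0, 7.7]
gripper_width: 0.5
finger_force: 3.9
```

```bash
cat > look.py <<'E'
from jig import *
C=cam("wrist"); im=C[0]
g=mask(im,(18,80,40),(34,255,255),(205,0,310,200))
import sys
st=env.read_state(); print(st["position"].round(4),st["contact_force"].round(1),st["time_s"])
A=cam("side"); a=cv2.resize(A[0][130:245,180:310],(520,460),interpolation=cv2.INTER_CUBIC)
cv2.imwrite("pics/"+sys.argv[1],np.hstack([a,im[:360,:270] if 0 else cv2.resize(im[:300,170:350],(276,460))])[:,:,::-1])
E
python3 look.py s3.png
```

```text
[ 0.5586 -0.145   0.0222] [ 1.4 -1.5  7.4] 6.85
```

View pics/s3.png

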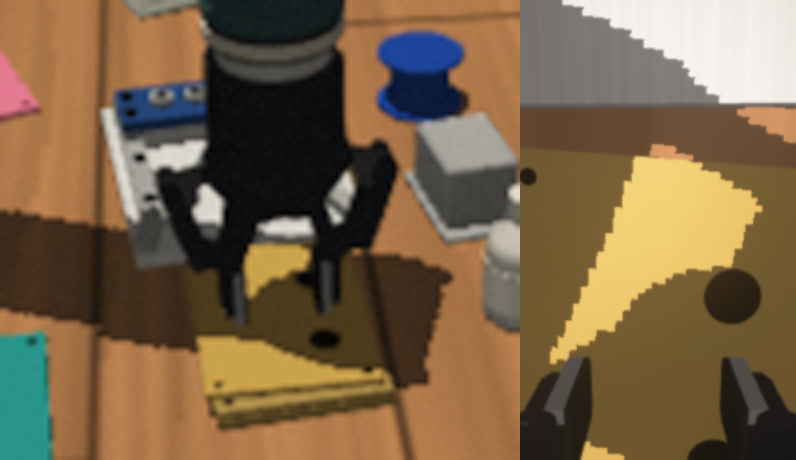

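The top plate has moved about 14 mm and the lower plates stayed put. Its leading edge (right crop, rows 148 to 167) looks tilted against the entry edge at row 103, so I measure that.

```bash
cat > yaw.py <<'E'
from jig import *
C=cam("wrist"); im=C[0]; hsv=cv2.cvtColor(im,cv2.COLOR_RGB2HSV).astype(int)
P=cloud(C)
# lead edge: hue jump wood(<17)->gold(>=20) per column; entry edge: saturation jump
def edges(cols,zl=.016):
    ent=[];le=[]
    for c in cols:
        s=hsv[:,c,1]; w=np.nonzero(s[:250]>100)[0]
        e=None
        for r in range(5,240):
            if (s[r-4:r]<70).all() and (s[r+1:r+3]>85).all(): e=r
        gm=(hsv[:,c,0]>=20)&(hsv[:,c,0]<=34)&(s>100)
        l=[r for r in range(5,280) if gm[r:r+6].all() and not gm[r-4:r-1].any()]
        if e: ent.append((c,e))
        if l: le.append((c,l[0]-.5))
    return ent,le
e,l=edges(range(185,330,3))
print(len(e),len(l),[x[1] for x in e],[float(x[1]) for x in l])
if len(e)>5: print("entry",line(C,e,.010))
print("lead",line(C,l,.016))
st=env.read_state(); M=R.from_rotvec(st["tcp_rot"]).as_matrix(); print(M.round(4).tolist(),st["position"].round(4))
E
python3 yaw.py
```

```text
49 45 [72, 72, 72, 72, 72, 72, 72, 72, 239, 72, 72, 72, 72, 72, 72, 72, 72, 72, 72, 72, 72, 72, 72, 72, 72, 72, 72, 72, 72, 72, 72, 72, 72, 72, 72, 72, 72, 72, 71, 71, 71, 71, 71, 71, 71, 71, 71, 71, 71] [227.5, 217.5, 210.5, 209.5, 199.5, 197.5, 187.5, 177.5, 176.5, 164.5, 164.5, 148.5, 148.5, 136.5, 136.5, 119.5, 119.5, 102.5, 102.5, 102.5, 102.5, 102.5, 103.5, 103.5, 103.5, 103.5, 104.5, 104.5, 104.5, 106.5, 107.5, 107.5, 107.5, 112.5, 113.5, 113.5, 118.5, 119.5, 120.5, 119.5, 125.5, 125.5, 128.5, 209.5, 206.5]
entry (np.float32(7.31), array([547.1, -61.2], dtype=float32))
lead (np.float32(57.94), array([545. , -94.8], dtype=float32))
[[-0.1242, 0.9922, 0.0041], [0.9922, 0.1243, -0.0013], [-0.0018, 0.0039, -1.0]] [ 0.5585 -0.1451  0.0222]
```

Run:
```python
from jig import *
C=cam("wrist"); im=C[0]; hsv=cv2.cvtColor(im,cv2.COLOR_RGB2HSV)
for c in(190,300): print(c,[tuple(map(int,hsv[r,c])) for r in range(85,125,3)])
for r in (130,170): print(r,[tuple(map(int,hsv[r,c])) for c in list(range(150,220,4))+list(range(295,360,4))])
```

```text
190 [(13, 130, 94), (14, 132, 93), (14, 127, 94), (13, 132, 95), (16, 135, 102), (20, 141, 112), (19, 139, 112), (19, 141, 112), (19, 142, 113), (19, 142, 113), (19, 143, 112), (19, 141, 114), (19, 143, 114), (19, 144, 113)]
300 [(13, 119, 107), (13, 125, 106), (14, 124, 105), (14, 126, 105), (14, 128, 106), (14, 130, 106), (14, 130, 106), (17, 133, 115), (19, 139, 121), (19, 139, 121), (20, 140, 224), (20, 140, 226), (21, 134, 239), (22, 135, 239)]
130 [(14, 132, 89), (19, 134, 97), (19, 141, 105), (19, 146, 110), (19, 144, 110), (19, 147, 111), (19, 143, 112), (19, 142, 111), (19, 143, 112), (20, 143, 112), (19, 144, 113), (19, 143, 114), (19, 145, 114), (19, 144, 115), (19, 144, 115), (19, 141, 116), (19, 143, 116), (19, 143, 118), (22, 135, 239), (22, 135, 239), (21, 137, 238), (21, 138, 238), (21, 137, 238), (21, 138, 237), (21, 138, 236), (19, 144, 135), (19, 144, 117), (19, 145, 116), (19, 144, 115), (19, 145, 114), (19, 145, 114), (19, 147, 113), (19, 144, 113), (19, 144, 90), (16, 124, 39)]
170 [(14, 133, 88), (15, 133, 90), (19, 136, 101), (19, 147, 109), (19, 147, 109), (19, 146, 110), (19, 146, 110), (19, 147, 111), (20, 147, 111), (19, 148, 112), (19, 146, 112), (20, 147, 113), (20, 148, 114), (19, 145, 114), (19, 147, 116), (19, 146, 117), (19, 146, 117), (19, 147, 123), (21, 140, 237), (21, 140, 237), (21, 140, 236), (21, 141, 231), (19, 146, 117), (20, 147, 116), (19, 149, 115), (19, 145, 114), (19, 150, 114), (19, 147, 113), (19, 148, 112), (19, 149, 111), (19, 147, 111), (19, 145, 111), (19, 151, 110), (19, 148, 110), (19, 148, 110)]
```

```bash
cat > pl.py <<'E'
from jig import *
import sys
def run(z=.016,E=np.array([547.7,-60.8]),yaw=7.3):
    C=cam("wrist"); im=C[0]; h=cv2.cvtColor(im,cv2.COLOR_RGB2HSV).astype(int)
    g=((h[...,0]>=17)&(h[...,0]<=34)&(h[...,1]>100)&(h[...,2]>60)).astype(np.uint8)
    g=cv2.morphologyEx(g,cv2.MORPH_OPEN,np.ones((5,5)))
    n,lab,st,_=cv2.connectedComponentsWithStats(g); k=1+st[1:,4].argmax(); g=lab==k; x0,y0,w,hh,_=st[k]
    y=np.radians(yaw); T=np.array([[np.cos(y),np.sin(y)],[-np.sin(y),np.cos(y)]])
    J=lambda p:(onplane(C,p,z)[:,:2]*1000-E)@T.T
    lead=J([(c,np.nonzero(g[:,c])[0].min()-.5) for c in range(x0+18,x0+w-18)])
    rows=range(y0+25,min(y0+110,230))
    L=J([(np.nonzero(g[r])[0].min()-.5,r) for r in rows]); Rr=J([(np.nonzero(g[r])[0].max()+.5,r) for r in rows])
    def fit(a,b):   # b = m a + c, robust
        k=np.ones(len(a),bool)
        for _ in range(6):
            m,c=np.polyfit(a[k],b[k],1); e=abs(b-m*a-c); k=e<=max(1.,np.percentile(e,70))
        return m,c,k.sum()
    m1=fit(lead[:,0],lead[:,1]);m2=fit(L[:,1],L[:,0]);m3=fit(Rr[:,1],Rr[:,0])
    yl=m1[1]; print("jig frame: lead y(x=0) %.1f yaw %.2f deg (n%d/%d) | sideL x@lead %.1f yaw %.2f | sideR x@lead %.1f yaw %.2f"%(yl,np.degrees(np.arctan(m1[0])),m1[2],len(lead),m2[0]*yl+m2[1],-np.degrees(m2[0]),m3[0]*yl+m3[1],-np.degrees(m3[0])))
    s=env.read_state(); M=R.from_rotvec(s["tcp_rot"]).as_matrix()
    print("tcp jig",(T@(s["position"][:2]*1000-E)).round(1),"z %.1f"%(s["position"][2]*1000),"tool yaw rel",round(np.degrees(np.arctan2(-M[0,0],M[1,0]))-yaw,2),"F jig",(T@s["contact_force"][:2]).round(1),s["contact_force"][2].round(1),"t",s["time_s"])
    return C
if __name__=="__main__": run(float(sys.argv[1]) if len(sys.argv)>1 else .016)
E
python3 pl.py
```

```text
jig frame: lead y(x=0) -13.7 yaw -4.61 deg (n193/193) | sideL x@lead -48.5 yaw -0.94 | sideR x@lead 55.1 yaw -4.53
tcp jig [  0.1 -85. ] z 22.2 tool yaw rel -0.18 F jig [0. 1.] 9.1 t 7.05
```

Emit:
{"api": "play_rows", "payload": {"commands": [[[0,0,0.4],-0.5,0],[[0,0,0.6],-1.5,0],[[0,0,0.6],-2.5,0],[[0,0,0.6],-3.5,0],[[0,0,0.6],-4.5,0]]}}

```text
time_s: 7.47
position: [0.5587, -0.1447, 0.0222]
tcp_rot: [1.982, 2.433, 0.004]
contact_force: [-0.9, 3.1, 11.8]
gripper_width: 0.499
finger_force: 6.1
```

```bash
python3 pl.py
```

```text
jig frame: lead y(x=0) -14.0 yaw -4.38 deg (n197/197) | sideL x@lead -48.8 yaw -0.73 | sideR x@lead 54.8 yaw -4.23
tcp jig [  0.3 -84.6] z 22.2 tool yaw rel 4.4 F jig [-1.1  2.6] 12.0 t 7.5167
```

Emit:
{"api": "play_rows", "payload": {"commands": [[[0,0,-6],0,0],[[0,0,-14],0,-1],[[0,0,-20],1,-1],[[0,0,-20],3,-1],[[0,0,-20],4.5,-1]]}}

```text
time_s: 7.93
position: [0.5568, -0.1448, 0.0404]
tcp_rot: [2.081, 2.352, 0.001]
contact_force: [-0.3, 0.4, -0.2]
gripper_width: 0.001
finger_force: 0.0
```

Emit:
{"api": "play_rows", "payload": {"commands": [[[0,10,0],0,-1],[[0,20,0],0,-1],[[0,28,0],0,-1],[[0,28,4],0,-1],[[0,28,8],0,-1]]}}

```text
time_s: 8.35
position: [0.5854, -0.1411, 0.0316]
tcp_rot: [2.078, 2.355, 0.001]
contact_force: [-0.2, -0.6, 0.2]
gripper_width: 0.004
finger_force: 0.0
```

```bash
python3 pl.py
```

```text
jig frame: lead y(x=0) -14.0 yaw -4.28 deg (n176/176) | sideL x@lead -47.8 yaw -1.15 | sideR x@lead 55.1 yaw -4.49
tcp jig [ 25.6 -83.9] z 30.1 tool yaw rel -0.14 F jig [0.4 0.1] -0.0 t 8.4
```

Emit:
{"api": "play_rows", "payload": {"commands": [[[0,0,1],0,-1],[[0,0,2],0,-1],[[0,0,3],0,-1],[[0,0,3],0,-1]]}}

```text
time_s: 8.73
position: [0.5837, -0.1411, 0.0283]
tcp_rot: [-2.079, -2.355, 0.0]
contact_force: [-0.3, 0.8, -0.7]
gripper_width: 0.004
finger_force: 0.0
```

Emit:
{"api": "play_rows", "payload": {"commands": [[[0,0,0.7],0,-1],[[0,0,1.4],0,-1],[[0,0,2],0,-1],[[0,0,2],0,-1]]}}

```text
time_s: 9.07
position: [0.5841, -0.1411, 0.0266]
tcp_rot: [-2.079, -2.355, 0.0]
contact_force: [-0.4, -0.1, -0.5]
gripper_width: -0.002
finger_force: 0.0
```

Emit:
{"api": "play_rows", "payload": {"commands": [[[0,0,0.7],0,-1],[[0,0,1.4],0,-1],[[0,0,2],0,-1],[[0,0,2],0,-1]]}}

```text
time_s: 9.4
position: [0.5841, -0.141, 0.0244]
tcp_rot: [-2.079, -2.355, 0.0]
contact_force: [0.3, 0.0, 0.2]
gripper_width: -0.005
finger_force: 0.0
```

Emit:
{"api": "play_rows", "payload": {"commands": [[[0,0,0.5],0,-1],[[0,0,1],0,-1],[[0,0,1.5],0,-1],[[0,0,1.5],0,-1]]}}

```text
time_s: 9.73
position: [0.5847, -0.1413, 0.0241]
tcp_rot: [2.079, 2.354, 0.001]
contact_force: [-1.9, 0.6, 4.9]
gripper_width: -0.0
finger_force: 2.6
```

Emit:
{"api": "play_rows", "payload": {"commands": [[[0,0,0.5],0,-1],[[0,0,1],0,-1],[[0,0,1],0,-1]]}}

```text
time_s: 9.98
position: [0.5854, -0.1415, 0.0241]
tcp_rot: [2.078, 2.354, 0.002]
contact_force: [-2.2, 0.6, 9.2]
gripper_width: -0.003
finger_force: 4.7
```

Contact at about 9 N. I drag this +x side forward to take out the yaw.

Emit:
{"api": "play_rows", "payload": {"commands": [[[2,0,0],0,-1],[[4,0,0],0,-1],[[6,0,0],0,-1],[[8,0,0],0,-1],[[10,0,0],0,-1]]}}

```text
time_s: 10.4
position: [0.5851, -0.1321, 0.0241]
tcp_rot: [2.076, 2.352, 0.002]
contact_force: [-0.2, -1.4, 6.2]
gripper_width: 0.001
finger_force: 3.2
```

```bash
python3 pl.py
```

```text
jig frame: lead y(x=0) -7.5 yaw -1.29 deg (n184/184) | sideL x@lead -47.3 yaw -1.37 | sideR x@lead 53.1 yaw -1.36
tcp jig [ 28.  -75.2] z 24.1 tool yaw rel -0.16 F jig [-0.8 -0.9] 5.8 t 10.45
```

Emit:
{"api": "play_rows", "payload": {"commands": [[[1,0,0.2],0,-1],[[2,0,0.2],0,-1],[[3,0,0.2],0,-1],[[4,0,0.2],0,-1]]}}

```text
time_s: 10.78
position: [0.5848, -0.1283, 0.024]
tcp_rot: [2.076, 2.352, 0.002]
contact_force: [-0.1, -1.7, 7.5]
gripper_width: -0.002
finger_force: 3.6
```

```bash
python3 pl.py
```

```text
jig frame: lead y(x=0) -4.4 yaw 0.02 deg (n184/184) | sideL x@lead -48.3 yaw -0.10 | sideR x@lead 51.7 yaw -0.09
tcp jig [ 28.2 -71.5] z 24.1 tool yaw rel -0.16 F jig [-0.7 -1.3] 6.4 t 10.8333
```

Emit:
{"api": "play_rows", "payload": {"commands": [[[0,0,-6],0,-1],[[0,-12,-8],0,-1],[[0,-25,-8],0,-1],[[0,-25,-5],0,-1],[[0,-25,-3],0,-1]]}}

```text
time_s: 11.25
position: [0.5562, -0.1301, 0.0243]
tcp_rot: [-2.079, -2.354, 0.001]
contact_force: [-0.9, -0.9, -0.2]
gripper_width: -0.004
finger_force: 0.0
```

Emit:
{"api": "play_rows", "payload": {"commands": [[[0,0,1],0,-1],[[0,0,1.7],0,-1],[[0,0,2.4],0,-1],[[0,0,3.1],0,-1],[[0,0,3.1],0,-1]]}}

```text
time_s: 11.67
position: [0.5597, -0.1308, 0.024]
tcp_rot: [2.077, 2.353, 0.002]
contact_force: [-2.4, 0.9, 12.3]
gripper_width: -0.003
finger_force: 6.3
```

Emit:
{"api": "play_rows", "payload": {"commands": [[[3,0,-0.5],0,-1],[[6,0,-0.5],0,-1],[[9,0,-0.5],0,-1],[[12,0,-0.5],0,-1],[[15,0,-0.5],0,-1]]}}

```text
time_s: 12.08
position: [0.5585, -0.1163, 0.0241]
tcp_rot: [2.076, 2.352, 0.003]
contact_force: [-0.0, -2.4, 7.0]
gripper_width: 0.0
finger_force: 3.6
```

```bash
python3 pl.py
```

```text
jig frame: lead y(x=0) 8.4 yaw -0.20 deg (n185/185) | sideL x@lead -41.8 yaw -8.75 | sideR x@lead 55.6 yaw -0.21
tcp jig [  3.6 -55.9] z 24.1 tool yaw rel -0.16 F jig [-0.2 -0.4] 7.2 t 12.1333
```

Emit:
{"api": "play_rows", "payload": {"commands": [[[4,0,0],0,-1],[[8,0,0.1],0,-1],[[12,0,0.2],0,-1],[[16,0,0.2],0,-1],[[20,0,0.2],0,-1]]}}

```text
time_s: 12.55
position: [0.5561, -0.0964, 0.024]
tcp_rot: [2.075, 2.352, 0.003]
contact_force: [-0.5, -1.8, 7.8]
gripper_width: 0.001
finger_force: 4.3
```

Emit:
{"api": "play_rows", "payload": {"commands": [[[4,0,0],0,-1],[[8,0,0.1],0,-1],[[12,0,0.1],0,-1],[[16,0,0.2],0,-1],[[20,0,0.2],0,-1]]}}

```text
time_s: 12.97
position: [0.5538, -0.0765, 0.0239]
tcp_rot: [2.075, 2.352, 0.003]
contact_force: [-0.1, -1.9, 7.1]
gripper_width: -0.003
finger_force: 3.8
```

```bash
python3 pl.py .015; python3 look.py s4.png
```

```text
jig frame: lead y(x=0) 47.1 yaw 2.74 deg (n178/178) | sideL x@lead -47.0 yaw 2.08 | sideR x@lead 51.9 yaw 3.36
tcp jig [  3.9 -15.5] z 23.8 tool yaw rel -0.15 F jig [-0.1 -0.4] 8.5 t 13.0167
[ 0.5536 -0.0757  0.0239] [0.2 0.7 8.3] 13.0667
```

View pics/s4.png

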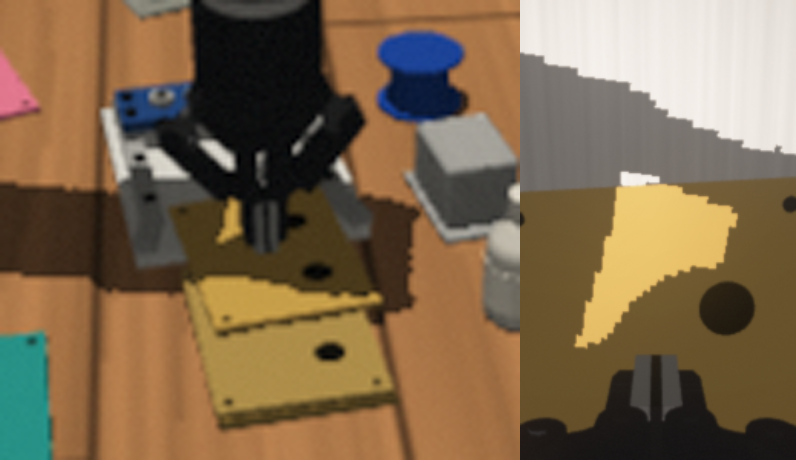

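The plate's lead is inside the jig mouth (right crop, lead edge rows 178–192), yawed about +2.7° with its rear swung towards +x. The lower plates are unmoved. I will press near the rear and drag it back towards -x.

Emit:
{"api": "play_rows", "payload": {"commands": [[[0,0,-7],0,-1],[[-20,1,-9],0,-1],[[-46,2,-9],0,-1],[[-46,2,-6],0,-1],[[-46,2,-3],0,-1]]}}

```text
time_s: 13.53
position: [0.5591, -0.1221, 0.025]
tcp_rot: [2.081, 2.353, 0.001]
contact_force: [0.2, -2.1, 2.4]
gripper_width: 0.003
finger_force: 1.3
```

Emit:
{"api": "play_rows", "payload": {"commands": [[[0,0,1],0,-1],[[0,0,1.7],0,-1],[[0,0,2.4],0,-1],[[0,0,2.9],0,-1],[[0,0,2.9],0,-1]]}}

```text
time_s: 13.95
position: [0.5597, -0.121, 0.024]
tcp_rot: [2.077, 2.355, 0.001]
contact_force: [-2.5, -1.1, 13.2]
gripper_width: -0.002
finger_force: 6.5
```

Emit:
{"api": "play_rows", "payload": {"commands": [[[1,-1,0],0,-1],[[2,-2.5,0],0,-1],[[3,-4,0],0,-1],[[3,-5,0],0,-1],[[3,-6,0],0,-1]]}}

```text
time_s: 14.37
position: [0.5549, -0.1185, 0.024]
tcp_rot: [2.075, 2.352, 0.005]
contact_force: [1.0, -0.3, 7.9]
gripper_width: 0.001
finger_force: 4.2
```

```bash
python3 pl.py .0155
```

```text
jig frame: lead y(x=0) 51.4 yaw 3.27 deg (n202/202) | sideL x@lead -51.6 yaw 3.25 | sideR x@lead 48.2 yaw 3.37
tcp jig [ -0.3 -58.1] z 24.0 tool yaw rel -0.14 F jig [ 2.3 -0. ] 8.1 t 14.4167
```

Emit:
{"api": "play_rows", "payload": {"commands": [[[0,0,-7],0,-1],[[10,-10,-9],0,-1],[[20,-23,-9],0,-1],[[20,-23,-6],0,-1],[[20,-23,-3],0,-1]]}}

```text
time_s: 14.83
position: [0.5256, -0.1009, 0.0244]
tcp_rot: [-2.077, -2.355, 0.001]
contact_force: [-2.4, 0.7, 6.5]
gripper_width: -0.0
finger_force: 3.6
```

Emit:
{"api": "play_rows", "payload": {"commands": [[[0,0,1],0,-1],[[0,0,1.7],0,-1],[[0,0,2.4],0,-1],[[0,0,2.9],0,-1],[[0,0,2.9],0,-1]]}}

```text
time_s: 15.25
position: [0.5291, -0.1023, 0.024]
tcp_rot: [2.078, 2.353, 0.002]
contact_force: [-2.6, 1.0, 13.7]
gripper_width: 0.002
finger_force: 6.4
```

Emit:
{"api": "play_rows", "payload": {"commands": [[[2,0,0],0,-1],[[4,0,0],0,-1],[[6,0,0],0,-1],[[8,0,0],0,-1],[[10,0,0],0,-1]]}}

```text
time_s: 15.67
position: [0.5286, -0.0932, 0.024]
tcp_rot: [2.076, 2.352, 0.002]
contact_force: [-1.1, -2.4, 10.4]
gripper_width: -0.001
finger_force: 4.9
```

```bash
python3 pl.py .0155
```

```text
jig frame: lead y(x=0) 58.4 yaw 3.53 deg (n193/193) | sideL x@lead -48.1 yaw 3.34 | sideR x@lead 52.0 yaw 3.01
tcp jig [-23.1 -29.4] z 24.0 tool yaw rel -0.16 F jig [-0.1 -1.3] 9.8 t 15.7167
```

Run:
```python
from m import *
E0=np.array([547.7,-60.8]);y=np.radians(7.3);T=np.array([[np.cos(y),np.sin(y)],[-np.sin(y),np.cos(y)]])
for n,pts in (("side",[(311,207),(296,186)]),("scene",[(215,235),(251,262)])):
    C=ld(n); P=cloud(C)
    print(n,[(T@(p[:2]*1000-E0)).round(0) for p in onplane(C,pts,0)])
C=ld("scene"); P=cloud(C); J=(P[...,:2]*1000-E0)@T.T; q=(P[...,2]>.03)&(abs(J[...,0]-100)<80)&(abs(J[...,1]+60)<160)
b=np.round(J[q]/20)*20; u,c=np.unique(b,axis=0,return_counts=True); print([(tuple(x),int(k)) for x,k in zip(u.astype(int).tolist(),c) if k>8])
```

```text
side [array([147., -93.]), array([138.,   1.])]
scene [array([156., -90.]), array([175.,  49.])]
[((120, 20), 11), ((120, 40), 13), ((120, 60), 9), ((140, -100), 22), ((140, -80), 50), ((140, 0), 32), ((140, 20), 43), ((140, 40), 42), ((140, 60), 22), ((160, -100), 67), ((160, -80), 71), ((160, 0), 30), ((160, 20), 43), ((160, 40), 48), ((160, 60), 31), ((180, 0), 17), ((180, 20), 26), ((180, 40), 23)]
```

Emit:
{"api": "play_rows", "payload": {"commands": [[[0,0,-12],0,-1],[[-10,35,-14],0,-1],[[-20,70,-14],0,-1],[[-21,101,-14],0,-1],[[-21,101,-12],0,-1]]}}

```text
time_s: 16.13
position: [0.6359, -0.1009, 0.0361]
tcp_rot: [2.074, 2.35, 0.008]
contact_force: [1.0, -0.7, 0.3]
gripper_width: -0.002
finger_force: 0.0
```

Emit:
{"api": "play_rows", "payload": {"commands": [[[0,0,3],0,-1],[[0,0,6],0,-1],[[0,0,8],0,-1],[[0,0,8],0,-1],[[0,0,8],0,-1]]}}

```text
time_s: 16.55
position: [0.627, -0.1001, 0.0255]
tcp_rot: [-2.078, -2.354, 0.001]
contact_force: [-0.0, -0.7, 0.8]
gripper_width: 0.001
finger_force: 0.0
```

```bash
python3 pl.py .0155; python3 look.py s5.png
```

```text
jig frame: lead y(x=0) 58.4 yaw 3.38 deg (n190/195) | sideL x@lead -36.5 yaw -13.18 | sideR x@lead 51.9 yaw 3.48
tcp jig [ 74.1 -49.2] z 25.9 tool yaw rel -0.18 F jig [-0.6  0.3] -0.5 t 16.6
[ 0.6279 -0.1003  0.0262] [ 0.7 -0.6 -0.1] 16.65
```

View pics/s5.png

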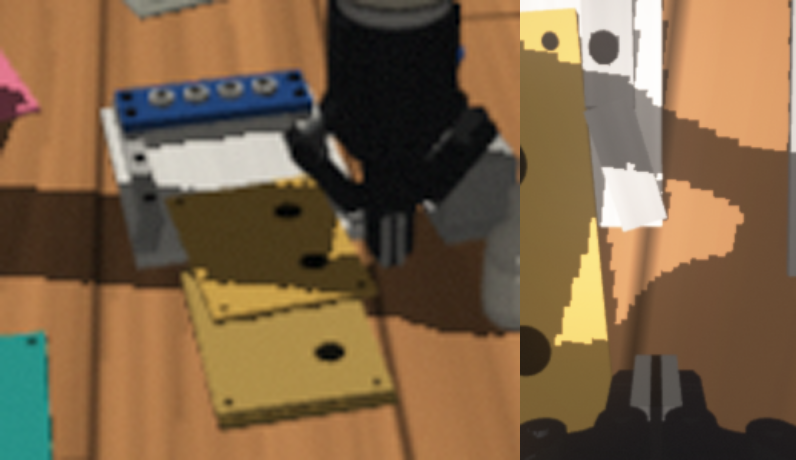

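The shut fingertips stand just right of the plate's overhanging rear side. The plate's right side touches the rail throat (right crop, about (585,105)). I lower to edge height and push towards -x.

Emit:
{"api": "play_rows", "payload": {"commands": [[[0,0,2],0,-1],[[0,0,4.4],0,-1],[[0,0,4.4],0,-1],[[0,-1,4.4],0,-1],[[0,-2,4.4],0,-1]]}}

```text
time_s: 17.12
position: [0.6264, -0.1005, 0.0216]
tcp_rot: [-2.079, -2.355, 0.0]
contact_force: [0.5, -0.7, 0.5]
gripper_width: 0.001
finger_force: 0.0
```

Emit:
{"api": "play_rows", "payload": {"commands": [[[0,-1,0],0,-1],[[0,-2,0],0,-1],[[0,-3,0],0,-1],[[0,-4,0],0,-1],[[0,-5,0],0,-1]]}}

```text
time_s: 17.53
position: [0.6215, -0.1012, 0.0217]
tcp_rot: [2.079, 2.355, 0.0]
contact_force: [-0.6, 0.3, 0.5]
gripper_width: 0.0
finger_force: 0.0
```

```bash
python3 pl.py .0155
```

```text
jig frame: lead y(x=0) 58.4 yaw 3.39 deg (n201/204) | sideL x@lead -39.2 yaw -11.90 | sideR x@lead 51.9 yaw 3.28
tcp jig [ 67.8 -49.4] z 21.7 tool yaw rel -0.18 F jig [0.6 0.1] 0.9 t 17.5833
```

Emit:
{"api": "play_rows", "payload": {"commands": [[[0,-1,0],0,-1],[[0,-2,0],0,-1],[[0,-3,0],0,-1],[[0,-4,0],0,-1],[[0,-4,0],0,-1]]}}

```text
time_s: 18.0
position: [0.6174, -0.1017, 0.0217]
tcp_rot: [2.079, 2.355, -0.0]
contact_force: [0.1, 0.3, -0.1]
gripper_width: -0.001
finger_force: 0.1
```

```bash
python3 pl.py .0155
```

```text
jig frame: lead y(x=0) 59.0 yaw 2.37 deg (n208/208) | sideL x@lead -46.1 yaw -0.23 | sideR x@lead 51.8 yaw 2.21
tcp jig [ 64.  -49.4] z 21.7 tool yaw rel -0.18 F jig [ 0.8 -0.2] 0.2 t 18.05
```

Emit:
{"api": "play_rows", "payload": {"commands": [[[0,-1,0],0,-1],[[0,-2,0],0,-1],[[0,-3,0],0,-1],[[0,-3.5,0],0,-1],[[0,-3.5,0],0,-1]]}}

```text
time_s: 18.47
position: [0.6139, -0.1021, 0.0216]
tcp_rot: [-2.079, -2.355, 0.0]
contact_force: [-0.1, 0.3, -0.5]
gripper_width: 0.001
finger_force: 0.1
```

```bash
python3 pl.py .0155
```

```text
jig frame: lead y(x=0) 60.2 yaw 0.65 deg (n209/209) | sideL x@lead -47.0 yaw -0.25 | sideR x@lead 51.6 yaw 0.58
tcp jig [ 60.4 -49.3] z 21.7 tool yaw rel -0.18 F jig [-0.7  0.7] 0.3 t 18.5167
```

Emit:
{"api": "play_rows", "payload": {"commands": [[[0,-1,0],0,-1],[[0,-1.3,0],0,-1],[[0,-1.3,0],0,-1],[[0,2,0],0,-1],[[0,3,-4],0,-1]]}}

```text
time_s: 18.93
position: [0.6167, -0.1015, 0.025]
tcp_rot: [-2.078, -2.354, 0.001]
contact_force: [0.6, -0.1, 0.2]
gripper_width: 0.0
finger_force: 0.0
```

Emit:
{"api": "play_rows", "payload": {"commands": [[[0,0,-14],0,-1],[[-20,0,-18],-0.2,-1],[[-56,-20,-18],-0.2,0],[[-56,-55,-18],-0.2,0],[[-56,-60,-14],-0.2,0]]}}

```text
time_s: 19.35
position: [0.5607, -0.1662, 0.0406]
tcp_rot: [-2.076, -2.355, 0.003]
contact_force: [-1.5, 0.6, -0.4]
gripper_width: 0.42
finger_force: 0.0
```

Emit:
{"api": "play_rows", "payload": {"commands": [[[0,0,3],0,0],[[0,0,6],0,0],[[0,0,9],0,0],[[0,0,12],0,0],[[0,0,13],0,0]]}}

```text
time_s: 19.77
position: [0.5653, -0.1642, 0.0263]
tcp_rot: [2.074, 2.36, 0.0]
contact_force: [-0.7, -0.1, 0.5]
gripper_width: 0.5
finger_force: 0.0
```

```bash
python3 pl.py .0155
```

```text
jig frame: lead y(x=0) 8.2 yaw 0.05 deg (n199/199) | sideL x@lead -47.6 yaw -1.74 | sideR x@lead 51.8 yaw 0.13
tcp jig [   4.  -104.7] z 26.1 tool yaw rel 0.09 F jig [0.5 1.4] -0.5 t 19.8167
```

Emit:
{"api": "play_rows", "payload": {"commands": [[[0,-2,2],0,0],[[0,-2,4],0,0],[[0,-2,5.5],0,0],[[0,-2,6.2],0,0],[[0,-2,6.2],0,0]]}}

```text
time_s: 20.23
position: [0.5623, -0.1649, 0.0202]
tcp_rot: [-2.075, -2.359, 0.0]
contact_force: [-0.3, 0.5, 0.4]
gripper_width: 0.498
finger_force: 0.0
```

Emit:
{"api": "play_rows", "payload": {"commands": [[[2,0,0],0,0],[[4,0,0],0,0],[[6,0,0],0,0],[[8,0,0],0,0],[[10,0,0],0,0]]}}

```text
time_s: 20.65
position: [0.5612, -0.1548, 0.0206]
tcp_rot: [2.075, 2.359, 0.0]
contact_force: [-0.6, 0.1, 0.2]
gripper_width: 0.5
finger_force: 0.0
```

Emit:
{"api": "play_rows", "payload": {"commands": [[[2,0,0],0,0],[[4,0,0],0,0],[[6,0,0],0,0],[[8,0,0],0,0],[[10,0,0],0,0]]}}

```text
time_s: 21.07
position: [0.5601, -0.1451, 0.0206]
tcp_rot: [2.075, 2.359, 0.0]
contact_force: [-0.7, -0.9, 0.4]
gripper_width: 0.498
finger_force: 0.3
```

```bash
python3 pl.py .0155; python3 look.py s6.png
```

```text
jig frame: lead y(x=0) 26.0 yaw -0.00 deg (n166/208) | sideL x@lead -47.2 yaw -1.10 | sideR x@lead 51.2 yaw 1.43
tcp jig [  1.5 -84.8] z 20.5 tool yaw rel 0.03 F jig [0.8 1. ] -0.2 t 21.1167
[ 0.5599 -0.1448  0.0205] [0.4 0.3 0.6] 21.1667
```

View pics/s6.png

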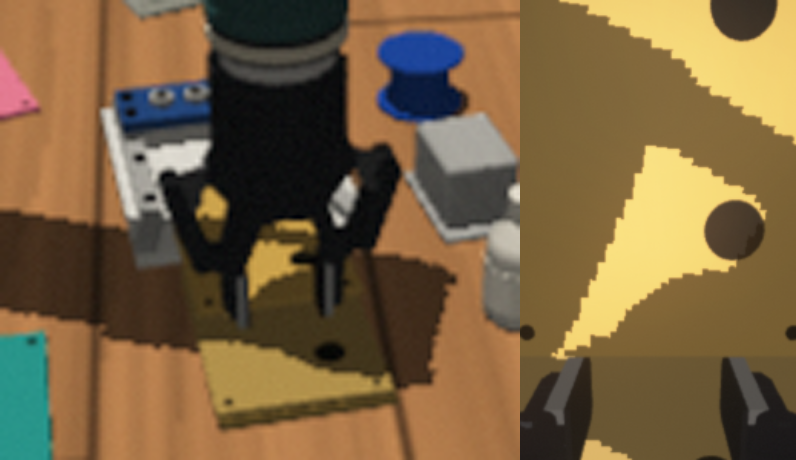

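The rear edge is straight (right crop, row 357) with both tips behind it, so I push on with two points.

Emit:
{"api": "play_rows", "payload": {"commands": [[[3,0,0.3],0,0],[[6,0,0.6],0,0],[[10,0,0.6],0,0],[[14,0,0.6],0,0],[[18,0,0.6],0,0]]}}

```text
time_s: 21.63
position: [0.5576, -0.1268, 0.0199]
tcp_rot: [2.075, 2.359, 0.0]
contact_force: [0.9, -0.5, 0.3]
gripper_width: 0.499
finger_force: 0.6
```

Emit:
{"api": "play_rows", "payload": {"commands": [[[4,0,0],0,0],[[8,0,0],0,0],[[12,0,0],0,0],[[16,0,0],0,0],[[20,0,0],0,0]]}}

```text
time_s: 22.05
position: [0.5549, -0.1069, 0.0197]
tcp_rot: [-2.075, -2.359, 0.0]
contact_force: [-0.9, -0.1, -0.1]
gripper_width: 0.498
finger_force: 0.3
```

```bash
python3 pl.py .0155
```

```text
jig frame: lead y(x=0) 64.2 yaw -0.01 deg (n168/210) | sideL x@lead -47.6 yaw -0.28 | sideR x@lead 51.7 yaw -0.45
tcp jig [  1.1 -46. ] z 19.7 tool yaw rel 0.04 F jig [-0.3  0.4] -0.1 t 22.1
```

Emit:
{"api": "play_rows", "payload": {"commands": [[[4,0,0],0,0],[[8,0,0],0,0],[[12,0,0],0,0],[[16,0,0],0,0],[[20,0,0],0,0]]}}

```text
time_s: 22.52
position: [0.5525, -0.0872, 0.0199]
tcp_rot: [-2.075, -2.359, 0.0]
contact_force: [0.2, -0.5, 1.4]
gripper_width: 0.503
finger_force: 0.5
```

```bash
python3 pl.py .0145; python3 look.py s7.png
```

```text
jig frame: lead y(x=0) 84.5 yaw -0.01 deg (n169/208) | sideL x@lead -47.6 yaw 0.05 | sideR x@lead 51.8 yaw 0.02
tcp jig [  1.3 -26.2] z 19.8 tool yaw rel 0.03 F jig [-0.4  0.4] 0.7 t 22.5667
[ 0.5523 -0.0869  0.0198] [-0.1 -0.2  0.2] 22.6167
```

View pics/s7.png

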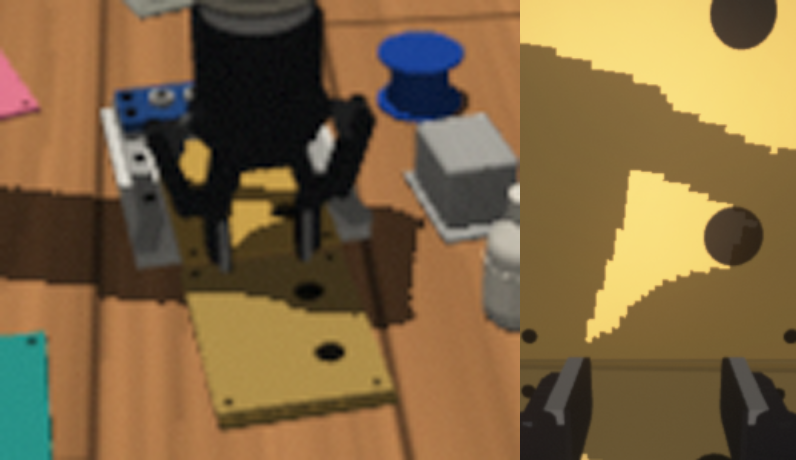

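Emit:
{"api": "play_rows", "payload": {"commands": [[[0,0,0.8],0,0],[[3,0,0.8],0,0],[[7,0,0.8],0,0],[[11,0,0.8],0,0],[[15,0,0.8],0,0]]}}

```text
time_s: 23.08
position: [0.5506, -0.0724, 0.0191]
tcp_rot: [2.075, 2.359, 0.0]
contact_force: [-0.4, -0.7, 0.5]
gripper_width: 0.502
finger_force: 0.4
```

Emit:
{"api": "play_rows", "payload": {"commands": [[[0,0,0.5],0,0],[[0,0,1],0,0],[[3,0,1],0,0],[[6,0,1],0,0],[[9,0,1],0,0]]}}

```text
time_s: 23.5
position: [0.5495, -0.0637, 0.0181]
tcp_rot: [2.075, 2.358, -0.0]
contact_force: [-0.4, -1.2, 0.6]
gripper_width: 0.5
finger_force: 0.3
```

```bash
python3 pl.py .014
```

```text
jig frame: lead y(x=0) 107.8 yaw -0.02 deg (n169/212) | sideL x@lead -47.7 yaw -0.12 | sideR x@lead 52.0 yaw -0.06
tcp jig [ 1.3 -2.5] z 18.0 tool yaw rel 0.02 F jig [ 0.5 -0.7] -0.0 t 23.55
```

Emit:
{"api": "play_rows", "payload": {"commands": [[[2,0,0],0,0],[[4,0,0],0,0],[[6,0,0],0,0],[[8,0,0],0,0],[[10,0,0],0,0]]}}

```text
time_s: 23.97
position: [0.5482, -0.0537, 0.0181]
tcp_rot: [2.075, 2.359, -0.0]
contact_force: [1.0, -0.9, -0.4]
gripper_width: 0.502
finger_force: 0.4
```

Emit:
{"api": "play_rows", "payload": {"commands": [[[0.7,0,0],0,0],[[1.4,0,0],0,0],[[2.1,0,0],0,0],[[2.8,0,0],0,0],[[3.5,0,0],0,0]]}}

```text
time_s: 24.38
position: [0.5478, -0.0504, 0.0181]
tcp_rot: [2.075, 2.359, -0.0]
contact_force: [-0.6, -0.4, 0.3]
gripper_width: 0.501
finger_force: 0.4
```

Emit:
{"api": "play_rows", "payload": {"commands": [[[0.4,0,0],0,0],[[0.8,0,0],0,0],[[1.2,0,0],0,0],[[1.6,0,0],0,0],[[2,0,0],0,0]]}}

```text
time_s: 24.8
position: [0.5475, -0.0484, 0.0181]
tcp_rot: [-2.075, -2.359, 0.0]
contact_force: [0.1, -0.7, 0.6]
gripper_width: 0.499
finger_force: 0.4
```

Emit:
{"api": "play_rows", "payload": {"commands": [[[0.3,0,0],0,0],[[0.6,0,0],0,0],[[0.9,0,0],0,0],[[1.2,0,0],0,0],[[1.2,0,0],0,0]]}}

```text
time_s: 25.22
position: [0.5473, -0.0472, 0.0181]
tcp_rot: [-2.075, -2.359, 0.0]
contact_force: [0.8, -0.8, 0.6]
gripper_width: 0.501
finger_force: 0.4
```

Emit:
{"api": "play_rows", "payload": {"commands": [[[0.3,0,0],0,0],[[0.6,0,0],0,0],[[0.9,0,0],0,0],[[1.2,0,0],0,0],[[1.2,0,0],0,0]]}}

```text
time_s: 25.63
position: [0.5472, -0.046, 0.0181]
tcp_rot: [-2.075, -2.359, -0.0]
contact_force: [-0.1, -0.3, 0.9]
gripper_width: 0.502
finger_force: 0.4
```

Emit:
{"api": "play_rows", "payload": {"commands": [[[0.3,0,0],0,0],[[0.6,0,0],0,0],[[0.9,0,0],0,0],[[1.2,0,0],0,0],[[1.2,0,0],0,0]]}}

```text
time_s: 26.05
position: [0.547, -0.0448, 0.0181]
tcp_rot: [-2.075, -2.359, -0.0]
contact_force: [0.0, -1.6, 0.2]
gripper_width: 0.499
finger_force: 0.4
```

Emit:
{"api": "play_rows", "payload": {"commands": [[[0.3,0,0],0,0],[[0.6,0,0],0,0],[[0.9,0,0],0,0],[[1.2,0,0],0,0],[[1.2,0,0],0,0]]}}

```text
time_s: 26.47
position: [0.5472, -0.044, 0.0183]
tcp_rot: [2.074, 2.358, -0.0]
contact_force: [0.6, -3.2, 1.4]
gripper_width: 0.501
finger_force: 1.5
```

Emit:
{"api": "play_rows", "payload": {"commands": [[[0.2,0,0],0,0],[[0.4,0,0],0,0],[[0.6,0,0],0,0],[[0.6,0,0],0,0]]}}

```text
time_s: 26.8
position: [0.5472, -0.0436, 0.0184]
tcp_rot: [2.074, 2.358, -0.0]
contact_force: [0.1, -5.6, 2.6]
gripper_width: 0.499
finger_force: 2.7
```

Emit:
{"api": "play_rows", "payload": {"commands": [[[0.2,0,0],0,0],[[0.4,0,0],0,0],[[0.6,0,0],0,0],[[0.6,0,0],0,0]]}}

```text
time_s: 27.13
position: [0.5473, -0.0434, 0.0186]
tcp_rot: [2.073, 2.358, -0.001]
contact_force: [0.0, -6.8, 2.2]
gripper_width: 0.499
finger_force: 3.3
```

Emit:
{"api": "play_rows", "payload": {"commands": [[[0.2,0,0],0,0],[[0.4,0,0],0,0],[[0.6,0,0.2],0,0],[[0.8,0,0.2],0,0],[[0.8,0,0.2],0,0]]}}

```text
time_s: 27.55
position: [0.5474, -0.0432, 0.0187]
tcp_rot: [2.072, 2.358, -0.001]
contact_force: [-0.3, -9.3, 3.7]
gripper_width: 0.5
finger_force: 4.5
```

Emit:
{"api": "play_rows", "payload": {"commands": [[[0.2,0,0],0,0],[[0.4,0,0.1],0,0],[[0.6,0,0.2],0,0],[[0.6,0,0.2],0,0],[[0.6,0,0.2],0,0]]}}

```text
time_s: 27.97
position: [0.5474, -0.043, 0.0186]
tcp_rot: [2.072, 2.358, -0.002]
contact_force: [-0.9, -10.8, 4.9]
gripper_width: 0.502
finger_force: 5.4
```

Emit:
{"api": "play_rows", "payload": {"commands": [[[0.2,0,0],0,0],[[0.4,0,0],0,0],[[0.4,0,0],0,0],[[0.4,0,0],0,0],[[0.4,0,0],0,0]]}}

```text
time_s: 28.38
position: [0.5475, -0.0428, 0.0188]
tcp_rot: [2.071, 2.357, -0.002]
contact_force: [-0.6, -11.2, 5.0]
gripper_width: 0.501
finger_force: 5.8
```

Emit:
{"api": "play_rows", "payload": {"commands": [[[0,0,0],0,0],[[0,0,0],0,0],[[0,0,0],0,0],[[0,0,0],0,0],[[0,0,0],0,0]]}}

```text
time_s: 28.8
position: [0.5475, -0.0428, 0.0188]
tcp_rot: [2.071, 2.357, -0.002]
contact_force: [0.0, -11.3, 6.5]
gripper_width: 0.5
finger_force: 5.8
```

```bash
python3 pl.py .014; python3 look.py s8.png
```

```text
jig frame: lead y(x=0) 128.8 yaw 0.08 deg (n169/211) | sideL x@lead -47.6 yaw -0.02 | sideR x@lead 52.1 yaw 0.03
tcp jig [ 2.1 17.8] z 18.8 tool yaw rel 0.09 F jig [-2.8 -9.9] 4.9 t 28.85
[ 0.5475 -0.0428  0.0188] [ -0.5 -11.1   5.8] 28.9
```

View pics/s8.png

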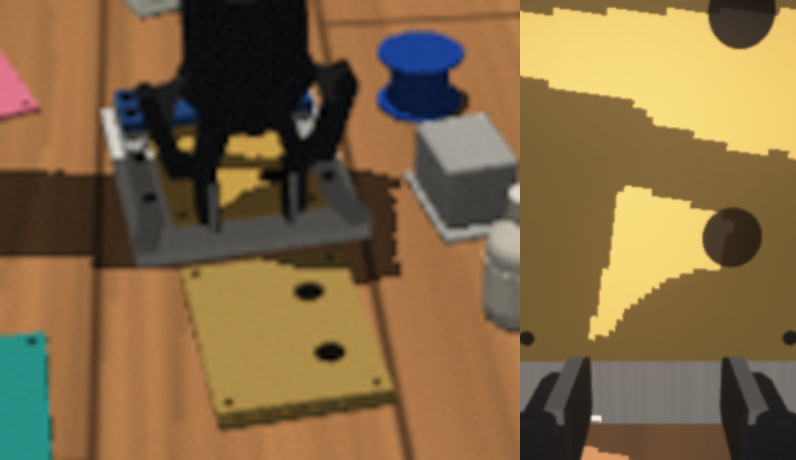

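The plate is in the jig under the bridge with its rear edge straight, and the stack has not moved. I check the rear edge's distance past the entry, which must be 25 mm.

Run:
```python
from jig import *
C=cam("wrist"); h=cv2.cvtColor(C[0],cv2.COLOR_RGB2HSV).astype(int)
y=np.radians(7.3);T=np.array([[np.cos(y),np.sin(y)],[-np.sin(y),np.cos(y)]]);E0=np.array([547.7,-60.8])
J=lambda p,z:(onplane(C,p,z)[:,:2]*1000-E0)@T.T
s=h[...,1]
a=[];b=[]
for c in range(216,306,4):
    r=[r for r in range(215,260) if (s[r-4:r,c]>100).all() and (s[r+1:r+4,c]<90).all()]
    q=[r for r in range(255,300) if (s[r-4:r,c]<90).all() and (s[r+1:r+4,c]>90).all()]
    if r:a.append((c,r[0]))
    if q:b.append((c,q[0]))
ja=J(a,.014) if a else None; jb=J(b,.010) if b else None
if a: print("rear",np.median(ja,0).round(1),np.degrees(np.polyfit(ja[:,0],ja[:,1],1)[0]).round(2))
if b: print("entry",np.median(jb,0).round(1),np.degrees(np.polyfit(jb[:,0],jb[:,1],1)[0]).round(2))
```

```text
rear [ 2.4 26.4] 0.58
entry [2.5 1.1] -1.21
```

Rear edge minus entry is 25.3 mm, so the plate is home. I back off.

Emit:
{"api": "play_rows", "payload": {"commands": [[[-2,0,0],0,0],[[-5,0,0],0,0],[[-9,0,0],0,0],[[-14,0,-4],0,0],[[-14,0,-20],0,0]]}}

```text
time_s: 29.42
position: [0.5454, -0.0546, 0.035]
tcp_rot: [-2.072, -2.354, 0.005]
contact_force: [-0.3, -0.3, 0.0]
gripper_width: 0.493
finger_force: 0.0
```

Emit:
{"api": "play_rows", "payload": {"commands": [[[0,0,-30],0,0],[[0,0,-65],0,0],[[0,0,-100],0,0],[[0,0,-130],0,0],[[0,0,-150],0,0]]}}

```text
time_s: 29.83
position: [0.5495, -0.0546, 0.1914]
tcp_rot: [2.073, 2.357, 0.004]
contact_force: [0.3, 0.6, 0.0]
gripper_width: 0.499
finger_force: 0.0
```

Emit:
{"api": "play_rows", "payload": {"commands": [[[0,0,0],0,0],[[0,0,0],0,0],[[0,0,0],0,0]]}}

```text
time_s: 30.08
position: [0.5473, -0.0544, 0.1865]
tcp_rot: [-2.074, -2.357, 0.001]
contact_force: [0.2, 0.4, -0.7]
gripper_width: 0.5
finger_force: 0.0
```

Run:
```python
from jig import *
C=cam("wrist"); im=C[0]; cv2.imwrite("pics/end.png",im[:,:,::-1])
h=cv2.cvtColor(im,cv2.COLOR_RGB2HSV).astype(int)
y=np.radians(7.3);T=np.array([[np.cos(y),np.sin(y)],[-np.sin(y),np.cos(y)]]);E0=np.array([547.7,-60.8])
g=((h[...,0]>=17)&(h[...,0]<=34)&(h[...,1]>100)&(h[...,2]>60)).astype(np.uint8); g=cv2.morphologyEx(g,cv2.MORPH_OPEN,np.ones((3,3)))
n,lab,st,_=cv2.connectedComponentsWithStats(g)
for k in range(1,n):
    if st[k,4]>800:
        ys,xs=np.nonzero(lab==k); P=(onplane(C,np.c_[xs,ys],.014)[:,:2]*1000-E0)@T.T; print(st[k],cv2.minAreaRect(P.astype(np.float32)),P.min(0).round(1),P.max(0).round(1))
print(env.read_state()["contact_force"].round(1))
```

```text
[  208    51   107   109 10727] ((2.215789794921875, 76.7850570678711), (99.6198959350586, 100.79527282714844), 0.02791198529303074) [-47.6  26.4] [ 52.  127.2]
[ 212  201   94  117 9823] ((-0.9009590148925781, -89.55293273925781), (143.6018524169922, 100.34703826904297), 89.37551879882812) [ -51.8 -161.8] [ 49.3 -18.2]
[ 0.5 -0.1  0.4]
```

View pics/end.png

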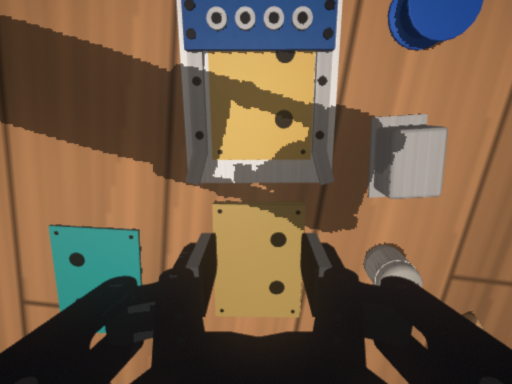

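The plate lies square between the rails (columns 208–314, rear edge row 160) and under the bridge. The stack is in place at rows 201–318. I hand in.

```bash
python3 -c "
from workcell import env
print(env.hand_in())"
```

```text
the job is handed in; nothing more can be done
None
```

I handed the job in at about 30 s: the top plate is home, bedded against the red stop with about 11 N and square by the last camera view, roughly 2 mm off the jig's middle line; the stack and bystanders look unmoved, and the hand-in returned no verdict.

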